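# Lock a scooter folding joint by feeling for the hidden pin hole

## Robot

A 7-joint arm with a two-finger parallel gripper is mounted at the origin on the work surface. World frame = base frame: x ahead of the robot, y to its left, z up, the work surface at z = 0. Lengths are in m, angles in rad, forces in N, time in s.
With the tool pointing down it reaches from about 0.4 to 0.875 m from the base axis. Payload 19.3 kg.
Tool frame: the origin (TCP) lies midway between the tips of the shut fingers; the grasp point (between the pads) lies 19 mm behind it; z points along the fingers, y is the line along which they close (so a half turn about z gives the same grasp; the last joint's range is limited). The gripper opens to 85 mm and grips with 20 to 120 N. Pads are 22 mm wide; open, the fingers measure 114 mm over their backs; the gripper's body (76 mm by 85 mm) begins 54 mm behind the grasp point. The pads swing forward as they close: fully open they stand 13 mm farther back than shut.
Start: joints at [-1.192, 0.521, -0.036, 1.599, 0.021, 1.021, -0.113], TCP at [0.271, 0.563, 0.231] pointing down, gripper open.
Joint ranges: [-2.91, 2.91], [-0.3, 2.13], [-1.5, 1.42], [0.17, 2.43], [-1.26, 4.41], [0.16, 1.93], [-2.52, 2.52]. Speed limits (rad/s): [1.89, 1.89, 2.39, 2.39, 3.01, 3.01, 3.01].

## Interface

Orientations are given as [roll, pitch, yaw] about the fixed x, y, z axes, in that order (R = Rz(yaw) Ry(pitch) Rx(roll)).
In Python, from workcell import telemetry, grab_frame, calibration, bot, outline_of, landmark_of gives the robot as it stands. The module is installed in compiled form; this text tells all that it offers.
- The arm moves only by the shell command python3 -m inch 'ROWS' [FORCE]. ROWS is JSON, a list of rows, each a list of 7 numbers: the shift along the tool's x, y, z in m, then the turn, a rotation vector about the tool's x, y, z in rad, then the closure, from 0 (fully open) to 1 (shut). A call has 1 to 5 rows; each row shifts and turns the commanded pose from where the row before left it, along the tool's axes as they then stand; what a row does not reach is not made up. A row lasts 1/10 s, in which the tool goes at most 50 mm and 8.59 degrees, less where a joint would pass 70% of its speed; a pose out of reach is approached as far as the arm can. A call is refused whole if a number of a shift passes 0.05 or a number of a turn 0.15, either way. A call with a gripper value outside its range is refused whole. The fingers move at their own pace and stop on an object; FORCE is the grip in N (left out, the last holds). Time passes only in rows, so rows that do not move let the fingers close. It gives the time, the measured TCP pose, the force, the opening and the grip force at its end, in the units of the state.
- telemetry.observe(): the state, without advancing time (a new reading comes with each control period).
- grab_frame(name): name is "scene" or "top" or "wrist"; returns the picture (384x512x3 uint8, red, green, blue); there is no depth.
- calibration(name): a dict with "fovy" (degrees; the focal length in pixels is half the picture's height over the tangent of half this angle, whatever the lens; pixels are square), "cx", "cy" (the principal point, pixels), "pose" (4x4, takes a point from camera to world coordinates). Camera axes: x right, y down, z forward; pixel columns grow to the right and rows downward; lengths in m; the calibration is good to about 2 mm. A picture is of the moment at which its call begins: read the wrist's pose just before it. calibration takes no time and is no camera call; for the wrist camera it gives the pose at the moment of the call.
- bot.job_done(): hands the job in; it is judged then, once.
Trained networks look in the newest picture that a camera, given by its name, has taken for a name from the list of things; names that differ only in an ending like _2 or _b are one class to them, and where a whole thing is asked for, a point or a joint stands for the part that bears it (a point fixed in the world has none). Each returns a list of dicts, best first, with "score" (0 to 1); they miss things now and then, are a little off and sometimes report something else, mostly with a low value. They report only what shows in the picture. A call takes as long as a camera call.
- outline_of(label, camera): "region" (384x512 bool, what is visible of it) and "rect" ([left, top, right, bottom] in pixels, round what is visible of it).
- landmark_of(label, camera): "xy" ([column, row] in pixels: a listed point, or the origin of a listed thing).
The state is a dict: "clock": time; "qpos": joint angles; "qd": joint speeds; "joint_efforts": joint torques, N m; "position": TCP position; "tool_rot": TCP orientation; "force": force on the tool from outside, world axes, zero at the start; "moment": the same for the moment, N m; "grip_width": finger opening in m; "finger_force": force on a finger pad.
Only numpy, scipy, OpenCV 4.12 (cv2) and the standard library are available. Lean on these libraries where they do the work, as an engineer would, in place of code of your own. Each camera call takes 0.05 s, during which the arm holds its last target. There are 200 camera calls.

## Task

Lock the scooter's folding joint: take the lock pin with the square handle out of the plywood stand, put it upright through the slot in the joint's cover, feel along the knuckle hidden inside for its one hole, and push the pin fully home so that its collar sits flat on the cover; then let go. Feel your way gently, never loading the joint with more than 30 N, and leave the other pin and everything else on the bench where it is.

Things in the scene. Friction and masses are not known exactly. Their poses are not given: they have to be found in the camera images.
- folding_joint: Folding joint of an electric scooter, bolted to the bench (does not move): black box 70 x 180 mm (x, y) on an aluminium foot plate 100 x 200 mm, with a black tube stub of 40 mm diameter that leaves its +x side. Origin at the centre of the underside; z up. The dark flat cover on top is 80 mm above the bench. All of the joint, inner knuckle included, is rigid.
- slot (a point): Middle of the straight slot in the cover, at the height of the cover's upper face (80 mm above the bench). The slot runs along this point's y axis (the long way of the box), 72 mm long and 14 mm wide, mouth chamfered 2 mm; the cover is 8 mm thick. A thin black dust flap closes the slot from below: the pin swings it down out of the way with under 1 N, and it springs shut. Hollow below.
- face (a point): Point straight below the slot's middle, on the flat upper face of the hidden black knuckle, 45 mm above the bench (35 mm below the cover's upper face); y along the slot. The face has one blind round hole, 12 mm wide, 21 mm deep, 1.5 mm chamfer, on the slot's centre line, anywhere up to 22 mm to either side of this point: not measured, to be felt for. The knuckle does not give way.
- pin_stand: Fixed plywood block 60 x 150 mm (x, y), 58 mm high, origin at the centre of its underside. Two upright through holes of 12 mm at y = +40 and -40 mm on its centre line; one holds the lock pin, the other the round pin, either way round.
- lock_pin_grip (a point): Centre of the square handle of the loose steel lock pin, upright in the stand. x and y are square to the handle's flats. Handle 16 x 16 mm, 50 mm tall (25 mm above and below this point). With the pin home, the collar on the cover, this point is 109 mm above the bench; with the tip merely resting on the knuckle's face, 124 mm.
- lock_pin: The same lock pin (about 0.14 kg); origin at its tip, 79 mm below the handle's centre; z along the pin from tip to handle. Round shank 10 mm in diameter, 50 mm long, 3 mm chamfer at the tip; above it a round collar 24 mm in diameter, 4 mm thick, then the square handle.
- round_pin: The other loose steel pin in the stand, not wanted: the same shank and collar but a short round handle, 22 mm in diameter and 24 mm tall. Origin at its tip; leave it in the stand.
- bearing_ring: Bystander: loose steel ring, 32 mm in diameter, 10 mm high, lying between joint and stand; origin at the centre of its underside.
- multimeter: Bystander: grey multimeter 160 x 78 x 34 mm lying flat, origin at the centre of its underside.
- screwdriver: Bystander: screwdriver with a yellow handle lying near the robot.
- pliers: Bystander: orange-handled pliers lying on the left.
- parts_bin: Bystander: open blue bin 150 x 100 x 60 mm on the left, origin at the centre of its underside.
- spray_can: Bystander: grey can 54 mm in diameter, 150 mm tall, standing on the right, origin at the centre of its underside.
- mug: Bystander: white mug 76 mm in diameter, 90 mm tall, on the right, origin at the centre of its underside.

How it is judged:
On the way, in this order (a step that is already met when the one before it is completed fails the run):
1. the lock pin is lifted clear of the stand (height (world z) of lock_pin_grip above 0.142 m), for 0.1 s.
2. the lock pin stands upright through the slot, its tip at the knuckle (z of lock_pin_grip in the frame of folding_joint below 0.132 m and horizontal distance between lock_pin_grip and slot below 0.04 m and angle between lock_pin_grip's own z axis and vertical below 0.2 rad), for 0.1 s.
At the end, for the whole second after the job is handed in: The lock pin stands upright (within 0.08 rad) in the knuckle's hole through the slot, its collar within 3 mm of the cover's upper face (handle centre 105 to 112 mm above the joint's underside, within 30 mm of the slot's middle), at rest and let go (z of lock_pin_grip in the frame of folding_joint between 0.105 and 0.112 m and horizontal distance between lock_pin_grip and slot below 0.03 m and angle between lock_pin_grip's own z axis and vertical below 0.08 rad and linear speed of lock_pin below 0.01 m/s); the robot touches nothing.
It fails at once if the folding joint is loaded with more than 30 N (contact force between folding_joint and anything else above 30 N).
It fails at once if the round pin or another bystander is moved by more than 20 mm (distance of any of round_pin, bearing_ring, multimeter, screwdriver, pliers, parts_bin, spray_can, mug from where it was at the start of the episode above 0.02 m).
It also fails if it takes over 72 s, if anything falls off the work surface, if the arm or the gripper's body presses on something with over 40 N, if the wrist force passes 120 N, or if a joint passes its speed limit or range.

## Working session

There is one attempt and no reset: what is moved stays moved. The work goes in short steps, Python scripts to look and compute and a shell command to move; the robot and the scene stay as the last step left them, time stands still between calls to the robot, and variables do not carry over. Pictures are saved under pics/ and viewed, at most 10 in all, crops included, and the job is handed in when it is done.

```bash
mkdir -p pics; cat > h.py <<'E'
import numpy as np, cv2
from workcell import telemetry, grab_frame, calibration, bot, outline_of, landmark_of
def ray(cam,xy,cal=None):
    c=cal or calibration(cam); f=192/np.tan(np.radians(c["fovy"])/2)
    P=np.array(c["pose"]); d=P[:3,:3]@np.array([(xy[0]-c["cx"])/f,(xy[1]-c["cy"])/f,1]); return P[:3,3],d
def atz(cam,xy,z,cal=None):
    o,d=ray(cam,xy,cal); return o+d*(z-o[2])/d[2]
def save(cam,n):
    im=grab_frame(cam); cv2.imwrite(f"pics/{n}.png",im[:,:,::-1]); return im
E
python3 - <<'E'
from h import *
np.set_printoptions(precision=4,suppress=True)
s=telemetry.observe(); print({k:np.round(v,4) for k,v in s.items()})
a=save("scene","s0"); b=save("top","t0")
for cam in("top","scene"):
    print(cam,np.array(calibration(cam)["pose"])[:3,3])
    for n,z in(("slot",.08),("lock_pin_grip",.091),("round_pin",.012),("pin_stand",0),("folding_joint",0),("bearing_ring",0)):
        for r in landmark_of(n,cam)[:2]: print(n,round(r["score"],2),np.round(r["xy"],1),atz(cam,r["xy"],z))
E
```

```text
{'clock': np.float64(0.0), 'qpos': array([-1.1922,  0.522 , -0.0363,  1.6   ,  0.0212,  1.0211, -0.1128]), 'qd': array([ 0.0001, -0.0003,  0.    ,  0.0011, -0.0011, -0.0012,  0.0008]), 'joint_efforts': array([ -0.0013, -92.7121,   1.9791, -36.9963,   0.0177,   0.0078,
        -0.    ]), 'position': array([0.2711, 0.5628, 0.2307]), 'tool_rot': array([-3.1405,  0.0001,  2.6928]), 'force': array([ 0.5419,  0.3638, -0.6276]), 'moment': array([ 0.0095, -0.0055,  0.0333]), 'finger_force': np.float64(0.0), 'grip_width': np.float64(0.0856)}
top [0.3452 0.03   1.4005]
slot 0.86 [303.9 221.8] [ 0.4863 -0.1638  0.08  ]
lock_pin_grip 0.49 [207.4 211.7] [0.5105 0.1803 0.091 ]
round_pin 0.44 [192.1 207.5] [0.5346 0.2476 0.012 ]
pin_stand 0.75 [200.4 209.2] [0.5307 0.2177 0.    ]
pin_stand 0.43 [193.  204.5] [0.5478 0.2467 0.    ]
folding_joint 0.58 [296.9 223.8] [ 0.4864 -0.1491  0.    ]
folding_joint 0.49 [257.9 215.8] [ 0.5123 -0.0009  0.    ]
bearing_ring 0.61 [257.2 218.4] [0.5023 0.0015 0.    ]
scene [ 1.2273 -0.3382  0.726 ]
slot 0.63 [ 86.1 242.8] [ 0.5343 -0.4229  0.08  ]
slot 0.56 [180.3 196. ] [ 0.4863 -0.1674  0.08  ]
lock_pin_grip 0.47 [288.8 158.4] [0.5    0.1813 0.091 ]
round_pin 0.56 [312.9 178.1] [0.5398 0.253  0.012 ]
pin_stand 0.96 [296.1 180.5] [0.511  0.2081 0.    ]
folding_joint 0.75 [184.  211.5] [ 0.4657 -0.1609  0.    ]
```

```bash
python3 - <<'E'
import cv2,numpy as np
a=cv2.imread("pics/s0.png")[120:260,130:350];b=cv2.imread("pics/t0.png")[170:270,160:360]
cv2.imwrite("pics/c0.png",np.vstack([cv2.resize(a,(560,300)),cv2.resize(b,(560,280))]))
E
```

```text
(no output)
```

View pics/c0.png

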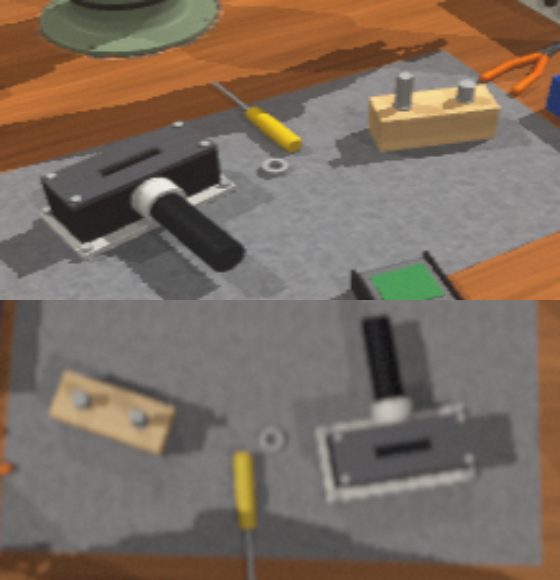

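```bash
python3 -m inch '[[-0.042,-0.026,0,0,0,0,0],[-0.042,-0.026,0,0,0,0,0],[-0.042,-0.026,0,0,0,0,0],[-0.042,-0.026,0,0,0,0,0],[-0.042,-0.026,0,0,0,0,0]]' 40; python3 -m inch '[[-0.042,-0.026,0,0,0,0,0],[-0.042,-0.026,0,0,0,0,0],[-0.042,-0.026,0,0,0,0,0],[-0.04,-0.026,0,0,0,0,0],[0,0,0,0,0,0,0]]'
python3 - <<'E'
from h import *
np.set_printoptions(precision=4,suppress=True)
s=telemetry.observe(); print(s["position"],s["tool_rot"])
c=calibration("wrist"); print(np.array(c["pose"]))
a=save("wrist","w0")
for n,z in(("lock_pin_grip",.087),("lock_pin",.008),("round_pin",.008),("pin_stand",0)):
    for r in landmark_of(n,"wrist")[:2]: print(n,round(r["score"],2),np.round(r["xy"],1),atz("wrist",r["xy"],z,c))
for n in("lock_pin","round_pin"):
    for r in outline_of(n,"wrist")[:2]: print(n,r["score"],r["rect"])
E
```

```text
clock: 1.2
position: [0.4048, 0.3531, 0.2315]
tool_rot: [3.141, 0.0, 2.693]
force: [1.8, 0.1, 0.5]
grip_width: 0.085
finger_force: 0.0
clock: 1.7
position: [0.5113, 0.1828, 0.2315]
tool_rot: [-3.14, 0.002, 2.685]
force: [-0.7, 0.6, -0.4]
grip_width: 0.0857
finger_force: 0.0
[0.5113 0.1828 0.2315] [-3.1404  0.0023  2.6847]
[[ 0.4414  0.8475  0.2948  0.4352]
 [ 0.8973 -0.4162 -0.1471  0.2206]
 [-0.0019  0.3295 -0.9442  0.3743]
 [ 0.      0.      0.      1.    ]]
lock_pin_grip 0.91 [251.7 181.5] [0.5102 0.176  0.087 ]
lock_pin 0.88 [252.9 165.8] [0.5112 0.1754 0.008 ]
round_pin 0.97 [311.6 157.6] [0.5365 0.253  0.008 ]
round_pin 0.44 [141.9 208.1] [0.4962 0.0009 0.008 ]
pin_stand 0.98 [277.2 163.8] [0.5255 0.2066 0.    ]
pin_stand 0.59 [ 27.6 258.9] [ 0.4902 -0.2194  0.    ]
lock_pin 0.8 [241.0, 163.2, 262.6, 198.3]
round_pin 0.78 [309.0, 155.2, 330.9, 177.6]
```

View pics/w0.png

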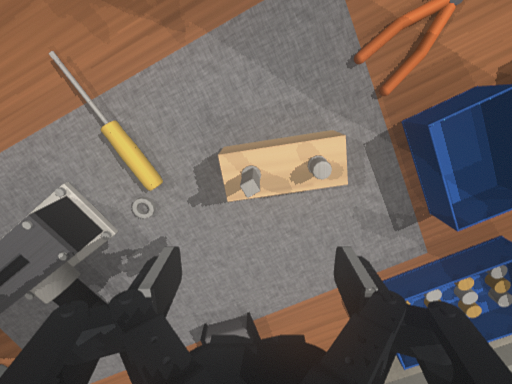

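```bash
python3 - <<'E'
import cv2
a=cv2.imread("pics/w0.png")[130:210,210:355]
cv2.imwrite("pics/c1.png",cv2.resize(a,None,fx=5.4,fy=5.4,interpolation=cv2.INTER_CUBIC))
E
```

```text
(no output)
```

View pics/c1.png

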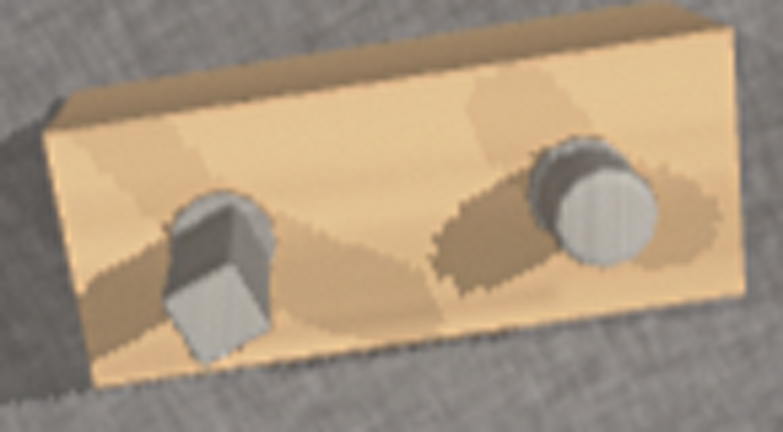

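```bash
python3 - <<'E'
from h import *
np.set_printoptions(precision=4,suppress=True)
P=[atz("wrist",(x/5.4+210,y/5.4+130),.112)[:2] for x,y in((165,300),(232,262),(270,327),(208,362))]
print(np.mean(P,0))
for i in range(4):
    d=P[(i+1)%4]-P[i]; print(np.linalg.norm(d),np.degrees(np.arctan2(d[1],d[0]))%90)
s=[atz("wrist",(x/5.4+210,y/5.4+130),.058)[:2] for x,y in((45,128),(735,28),(745,295),(95,387))]
print(np.mean(s,0),s)
for p in ((251.7,181.5),(252.9,165.8)): pass
E
```

```text
[0.5058 0.1834]
0.014712828591027084 4.816163134231573
0.014684567434070555 3.5015813446842627
0.013802671154104912 5.2105957772833165
0.014786850684615147 7.039273125351258
[0.5178 0.2214] [array([0.4664, 0.1589]), array([0.5112, 0.3022]), array([0.5689, 0.2841]), array([0.5248, 0.1405])]
```

```bash
python3 -m inch '[[0,0,0,0,0,-0.135,0],[0,0,0.02,0,0,-0.135,0],[0,0,0.02,0,0,-0.135,0],[0,0,0.02,0,0,-0.135,0],[0,0,0,0,0,0,0]]' 
python3 - <<'E'
from h import *
np.set_printoptions(precision=4,suppress=True)
c=calibration("wrist");s=telemetry.observe(); print(s["position"],s["tool_rot"])
a=save("wrist","w1")
for n,z in(("lock_pin_grip",.087),("lock_pin",.008)):
    for r in landmark_of(n,"wrist")[:1]: print(n,round(r["score"],2),np.round(r["xy"],1),atz("wrist",r["xy"],z,c))
r=outline_of("lock_pin","wrist")[0]; print(r["rect"])
x,y=[int(v) for v in (np.array(r["rect"][:2])+r["rect"][2:])/2]
x=max(x-50,0);y=max(y-40,0);print(x,y); cv2.imwrite("pics/c2.png",cv2.resize(a[y:y+80,x:x+100,::-1],None,fx=6,fy=6,interpolation=cv2.INTER_CUBIC))
E
```

```text
clock: 2.55
position: [0.5071, 0.1893, 0.1694]
tool_rot: [-3.141, -0.003, -3.047]
force: [-0.2, -0.2, 1.4]
grip_width: 0.0853
finger_force: 0.0
[0.5071 0.1893 0.1694] [-3.1408 -0.0034 -3.0467]
lock_pin_grip 0.67 [239.  198.6] [0.5073 0.1728 0.087 ]
lock_pin 0.6 [247.7 177.5] [0.5094 0.1779 0.008 ]
[232.7, 180.1, 257.5, 220.1]
195 160
```

View pics/c2.png

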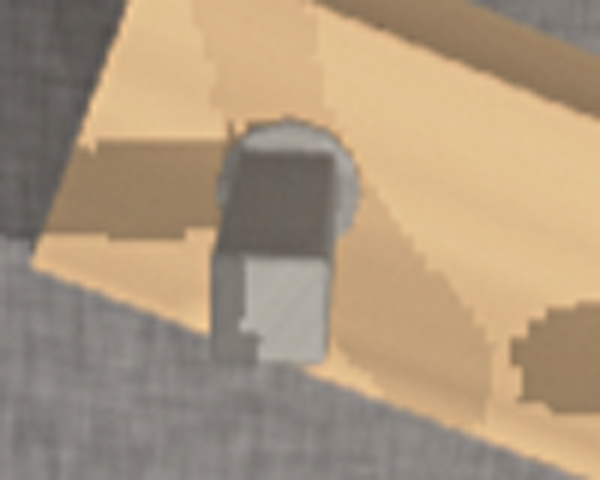

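```bash
python3 - <<'E'
from h import *
np.set_printoptions(precision=4,suppress=True)
P=[atz("wrist",(x/6+195,y/6+160),.112)[:2] for x,y in((213,255),(328,258),(325,361),(213,361))]
m=np.mean(P,0);s=telemetry.observe();y=s["tool_rot"][2];d=m-s["position"][:2];print(m,s["position"],y)
for i in range(4):
    e=P[(i+1)%4]-P[i]; print(np.linalg.norm(e),np.degrees(np.arctan2(e[1],e[0]))%90)
print("tool dx,dy",d@[np.cos(y),np.sin(y)],d@[np.sin(y),-np.cos(y)])
E
```

```text
[0.5122 0.1756] [0.5088 0.1896 0.1724] -3.0533344716509814
0.01547463441975423 3.4491030342075106
0.015225356122554247 2.946707631523754
0.015424254045571665 5.05465281599794
0.015657124368691166 3.1670887387091113
tool dx,dy -0.002126654168706158 -0.0141501230750098
```

```bash
python3 -m inch '[[-0.002,-0.013,0,0,0,0,0],[0,0,0.03,0,0,0,0.3],[0,0,0.03,0,0,0,0.5],[0,0,0.025,0,0,0,0.5],[0,0,0.01,0,0,0,0.5]]' 
python3 - <<'E'
from h import *
np.set_printoptions(precision=4,suppress=True)
c=calibration("wrist");s=telemetry.observe(); print(s["position"],s["tool_rot"],s["grip_width"])
a=save("wrist","w2")
for n in("lock_pin_grip",):
    for r in landmark_of(n,"wrist")[:1]: print(n,round(r["score"],2),np.round(r["xy"],1),atz("wrist",r["xy"],.087,c))
E
```

```text
clock: 3.25
position: [0.5112, 0.1753, 0.075]
tool_rot: [-3.141, -0.002, -3.052]
force: [-0.2, -0.5, 0.2]
grip_width: 0.0431
finger_force: 0.0
[0.5112 0.1753 0.075 ] [-3.1406 -0.0015 -3.052 ] 0.04308446552306233
lock_pin_grip 0.95 [257.4 255.9] [0.5093 0.1753 0.087 ]
```

View pics/w2.png

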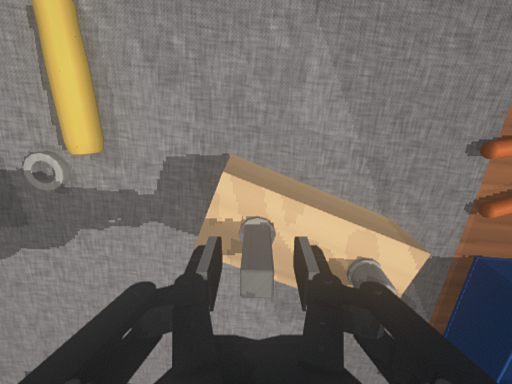

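The handle (column 257) is centred between the pads (218 and 300). I'll close the gripper.

```bash
python3 -m inch '[[0,0,0,0,0,0,1],[0,0,0,0,0,0,1],[0,0,0,0,0,0,1],[0,0,0,0,0,0,1]]' 60; python3 -m inch '[[0,0,-0.02,0,0,0,1],[0,0,-0.03,0,0,0,1],[0,0,-0.03,0,0,0,1],[0,0,-0.02,0,0,0,1],[0,0,0,0,0,0,1]]'
python3 - <<'E'
from h import *
np.set_printoptions(precision=4,suppress=True)
c=calibration("wrist");s=telemetry.observe(); print(s["position"],s["tool_rot"],s["force"])
a=save("wrist","w3")
for n,z in (("slot",.08),("lock_pin_grip",.18),("lock_pin",.1)):
  for r in landmark_of(n,"wrist")[:1]: print(n,round(r["score"],2),np.round(r["xy"],1),atz("wrist",r["xy"],z,c))
E
```

```text
clock: 3.75
position: [0.5124, 0.1764, 0.0776]
tool_rot: [3.141, 0.002, -3.051]
force: [-0.8, -1.4, 9.7]
grip_width: 0.0152
finger_force: 58.6
clock: 4.25
position: [0.5129, 0.1768, 0.1795]
tool_rot: [3.14, 0.005, -3.051]
force: [1.6, 1.0, -1.9]
grip_width: 0.015
finger_force: 59.2
[0.5129 0.1768 0.1795] [ 3.14    0.0048 -3.0507] [ 1.6435  1.0001 -1.9463]
slot 0.66 [255.2 251.7] [0.577  0.1806 0.08  ]
lock_pin_grip 0.74 [256.3 249.9] [0.5142 0.1764 0.18  ]
lock_pin 0.64 [258.3 201.9] [0.5142 0.1779 0.1   ]
```

```bash
python3 - <<'E'
from h import *
np.set_printoptions(precision=3,suppress=True)
for n in("spray_can","mug","multimeter"):
    for r in landmark_of(n,"top")[:1]: print(n,round(r["score"],2),atz("top",r["xy"],0))
E
python3 -m inch '[[0,0,-0.025,0,0,0,1],[0.008,-0.047,0,0,0,0,1],[0.008,-0.047,0,0,0,0,1],[0.008,-0.047,0,0,0,0,1],[0.008,-0.047,0,0,0,0,1]]';python3 -m inch '[[0.008,-0.047,0,0,0,0,1],[0.008,-0.047,0,0,0,0,1],[0.008,-0.046,0,0,0,0,1],[0,0,0,0,0,0,1],[0,0,0,0,0,0,1]]'
python3 - <<'E'
from h import *
np.set_printoptions(precision=4,suppress=True)
c=calibration("wrist");s=telemetry.observe(); print(s["position"],s["tool_rot"],s["force"])
a=save("wrist","w4")
for n,z in (("slot",.08),("lock_pin_grip",s["position"][2]+.0095),("lock_pin",s["position"][2]-.0695)):
  for r in landmark_of(n,"wrist")[:2]: print(n,round(r["score"],2),np.round(r["xy"],1),atz("wrist",r["xy"],z,c))
E
```

```text
spray_can 0.93 [ 0.671 -0.428  0.   ]
mug 0.69 [ 0.453 -0.444  0.   ]
multimeter 0.69 [0.804 0.001 0.   ]
clock: 5.1
position: [0.4962, -0.0155, 0.201]
tool_rot: [-3.142, -0.001, -3.05]
force: [1.5, -0.8, -2.0]
grip_width: 0.015
finger_force: 59.2
clock: 5.6
position: [0.4853, -0.1563, 0.2008]
tool_rot: [3.141, -0.001, -3.053]
force: [0.8, 1.7, -1.8]
grip_width: 0.0152
finger_force: 59.3
[ 0.4853 -0.1563  0.2008] [ 3.1414 -0.0008 -3.0528] [ 0.7898  1.698  -1.8197]
slot 0.84 [248.3 184.6] [ 0.4838 -0.1658  0.08  ]
lock_pin_grip 0.71 [258.1 251. ] [ 0.4817 -0.1561  0.2103]
lock_pin 0.67 [257.5 202.1] [ 0.4825 -0.1564  0.1313]
```

View pics/w4.png

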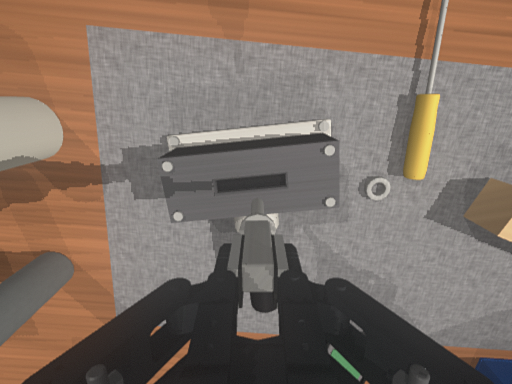

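```bash
python3 - <<'E'
from h import *
np.set_printoptions(precision=4,suppress=True)
a=cv2.imread("pics/w4.png",0); r=a[160:205,195:300]; print(np.percentile(r,[2,10,30,60]))
m=(r<np.percentile(r,8)+12).astype(np.uint8)
n,l,st,ce=cv2.connectedComponentsWithStats(m); i=1+np.argmax(st[1:,4]); print(st[i],ce[i]+[195,160])
ys,xs=np.where(l==i); box=cv2.boxPoints(cv2.minAreaRect(np.c_[xs+195,ys+160].astype(np.float32)))
P=np.array([atz("wrist",p,.08)[:2] for p in box]); print(box,P,P.mean(0))
for k in range(4):
    d=P[(k+1)%4]-P[k]; print(np.linalg.norm(d),np.degrees(np.arctan2(d[1],d[0]))%180)
s=telemetry.observe(); print(s["position"],s["tool_rot"])
E
```

```text
[ 52.  55.  96. 104.]
[ 21  14  70  19 836] [250.9246 182.7321]
[[215.8979 179.9454]
 [284.4495 173.3113]
 [285.6278 185.4876]
 [217.0763 192.1217]] [[ 0.4828 -0.1969]
 [ 0.4694 -0.1282]
 [ 0.4821 -0.1254]
 [ 0.4958 -0.1951]] [ 0.4825 -0.1614]
0.06995730279738978 101.04741468412419
0.012996382777162037 12.523553816403473
0.07104433706695812 101.13785486468034
0.013125779817686702 7.7623772762572685
[ 0.4859 -0.1542  0.2011] [ 3.1413 -0.0002 -3.0486]
```

```bash
python3 -m inch '[[0,0,0,0,0,-0.1,1],[0.001,0.02,0,0,0,0,1],[0,0,0.022,0,0,0,1],[0,0,0.02,0,0,0,1],[0,0,0,0,0,0,1]]'
python3 - <<'E'
from h import *
np.set_printoptions(precision=4,suppress=True)
c=calibration("wrist");s=telemetry.observe(); print(s["position"],s["tool_rot"],s["force"])
a=save("wrist","w5");b=save("scene","s1")
for n,z in (("slot",.08),("lock_pin_grip",s["position"][2]+.0095),("lock_pin",s["position"][2]-.0695)):
  for r in landmark_of(n,"wrist")[:1]: print(n,round(r["score"],2),np.round(r["xy"],1),atz("wrist",r["xy"],z,c))
  for r in landmark_of(n,"scene")[:1]: print(n,round(r["score"],2),np.round(r["xy"],1),atz("scene",r["xy"],z))
A=cv2.resize(a[140:260,180:330,::-1],(600,300)[:1]+(290,)) if 0 else cv2.resize(a[150:250,180:330,::-1],None,fx=4,fy=4)[:300]
B=cv2.resize(b[150:225,110:260,::-1],None,fx=4,fy=4)
cv2.imwrite("pics/c5.png",np.vstack([A,B]))
E
```

```text
clock: 6.3
position: [0.4799, -0.1347, 0.1575]
tool_rot: [3.14, -0.003, -2.949]
force: [-0.2, -0.3, -1.4]
grip_width: 0.0152
finger_force: 59.3
[ 0.4799 -0.1347  0.1575] [ 3.1402 -0.0031 -2.9486] [-0.1643 -0.2781 -1.3751]
slot 0.6 [226.6 200.4] [ 0.4836 -0.1612  0.08  ]
slot 0.83 [180.2 198.4] [ 0.4956 -0.1711  0.08  ]
lock_pin_grip 0.82 [255.6 252.8] [ 0.4779 -0.136   0.167 ]
lock_pin_grip 0.72 [185.6 162.7] [ 0.4651 -0.1312  0.167 ]
lock_pin 0.72 [254.9 201.5] [ 0.4769 -0.1373  0.088 ]
lock_pin 0.54 [190.9 183.8] [ 0.4608 -0.1252  0.088 ]
```

View pics/c5.png

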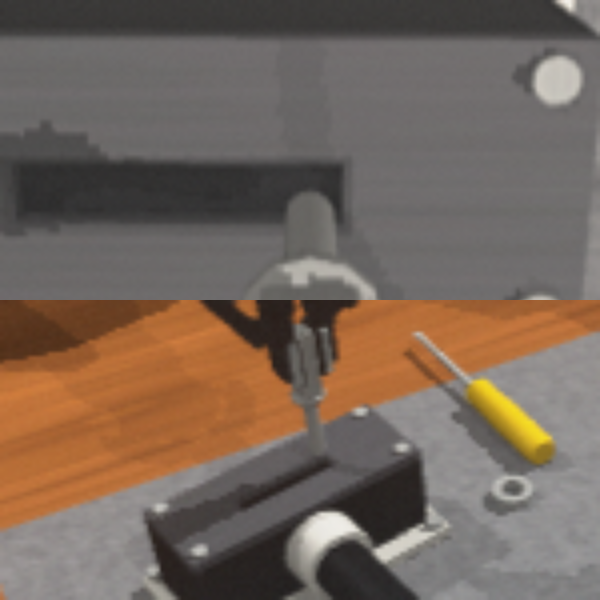

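```bash
python3 -m inch '[[-0.0005,0,0.004,0,0,0,1],[0,0,0.004,0,0,0,1],[0,0,0.003,0,0,0,1],[0,0,0,0,0,0,1]]';python3 -m inch '[[0,0,0.003,0,0,0,1],[0,0,0.002,0,0,0,1],[0,0,0,0,0,0,1]]'; python3 -m inch '[[0,0,0.003,0,0,0,1],[0,0,0.003,0,0,0,1],[0,0,0,0,0,0,1]]'
```

```text
clock: 7.1
position: [0.4811, -0.1358, 0.1477]
tool_rot: [3.141, -0.001, -2.95]
force: [0.6, 0.3, -1.2]
grip_width: 0.0151
finger_force: 59.3
clock: 7.4
position: [0.4813, -0.1358, 0.143]
tool_rot: [3.141, -0.0, -2.95]
force: [0.5, -0.4, -1.6]
grip_width: 0.0152
finger_force: 59.3
clock: 7.7
position: [0.4813, -0.1358, 0.1369]
tool_rot: [3.141, -0.0, -2.95]
force: [0.7, -0.0, -2.8]
grip_width: 0.0152
finger_force: 59.3
```

```bash
python3 -m inch '[[0,0,0.006,0,0,0,1],[0,0,0.006,0,0,0,1],[0,0,0.004,0,0,0,1],[0,0,0,0,0,0,1]]';python3 -m inch '[[0,0,0.002,0,0,0,1],[0,0,0,0,0,0,1]]'; python3 -m inch '[[0,0,0.001,0,0,0,1],[0,0,0,0,0,0,1]]'
```

```text
clock: 8.1
position: [0.481, -0.1358, 0.1206]
tool_rot: [3.141, -0.001, -2.95]
force: [-0.5, 0.8, -1.2]
grip_width: 0.0155
finger_force: 59.3
clock: 8.3
position: [0.4814, -0.1358, 0.1192]
tool_rot: [-3.142, -0.0, -2.95]
force: [-0.7, 0.5, -2.7]
grip_width: 0.0153
finger_force: 59.3
clock: 8.5
position: [0.4814, -0.1359, 0.1183]
tool_rot: [-3.142, 0.0, -2.95]
force: [-0.3, 0.1, -1.8]
grip_width: 0.0151
finger_force: 59.3
```

```bash
for i in 1 ; do python3 -m inch '[[0,0,0.001,0,0,0,1],[0,0,0,0,0,0,1]]'; python3 -m inch '[[0,0,0.001,0,0,0,1],[0,0,0,0,0,0,1]]'; python3 -m inch '[[0,0,0.001,0,0,0,1],[0,0,0,0,0,0,1]]'; done | grep -E 'pos|force: \['
```

```text
position: [0.4814, -0.1358, 0.1173]
force: [0.7, 0.0, -1.6]
position: [0.4813, -0.1358, 0.1162]
force: [0.3, -0.2, -1.3]
position: [0.4813, -0.1358, 0.1152]
force: [0.3, 0.1, -1.6]
```

```bash
python3 -m inch '[[0,0,0.0005,0,0,0,1],[0,0,0,0,0,0,1]]'| grep -E 'pos|force: \['; python3 -m inch '[[0,0,0.0005,0,0,0,1],[0,0,0,0,0,0,1]]'| grep -E 'pos|force: \['; python3 -m inch '[[0,0,0.0005,0,0,0,1],[0,0,0,0,0,0,1]]'| grep -E 'pos|force: \['; 
```

```text
position: [0.4814, -0.1359, 0.1147]
force: [0.2, 0.5, -1.4]
position: [0.4815, -0.1359, 0.1145]
force: [-0.4, 0.2, 5.0]
position: [0.4817, -0.1359, 0.1143]
force: [-2.4, 1.1, 12.4]
```

```bash
python3 -m inch '[[0,0,0.0005,0,0,0,1],[0,0,0,0,0,0,1]]'| grep -E 'pos|force: \['; 
```

```text
position: [0.4818, -0.1359, 0.1141]
force: [-4.0, 0.8, 20.3]
```

```bash
python3 -m inch '[[0,0,-0.0007,0,0,0,1],[0,0,0,0,0,0,1]]'| grep -E 'pos|force: \['; python3 -m inch '[[0,-0.001,0,0,0,0,1],[0,-0.001,0,0,0,0,1]]'| grep -E 'pos|force: \['; python3 -m inch '[[0,-0.001,0,0,0,0,1],[0,-0.001,0,0,0,0,1]]'| grep -E 'pos|force: \['
```

```text
position: [0.4816, -0.1358, 0.1144]
force: [-1.3, 0.2, 8.2]
position: [0.4819, -0.1371, 0.1144]
force: [-2.7, 6.2, 10.6]
position: [0.4824, -0.139, 0.1144]
force: [-2.1, 6.3, 9.6]
```

```bash
python3 -m inch '[[0,-0.001,0,0,0,0,1],[0,-0.001,0,0,0,0,1]]'| grep -E 'pos|force: \['; python3 -m inch '[[0,-0.001,0,0,0,0,1],[0,-0.001,0,0,0,0,1]]'| grep -E 'pos|force: \['; python3 -m inch '[[0,-0.001,0,0,0,0,1],[0,-0.001,0,0,0,0,1]]'| grep -E 'pos|force: \['
```

```text
position: [0.4829, -0.141, 0.1144]
force: [-1.0, 5.4, 10.1]
position: [0.4833, -0.143, 0.1144]
force: [-2.2, 5.6, 10.0]
position: [0.4836, -0.1449, 0.1144]
force: [-1.3, 5.2, 9.9]
```

```bash
python3 -m inch '[[0,-0.001,0,0,0,0,1],[0,-0.001,0,0,0,0,1]]'| grep -E 'pos|force: \['; python3 -m inch '[[0,-0.001,0,0,0,0,1],[0,-0.001,0,0,0,0,1]]'| grep -E 'pos|force: \['; python3 -m inch '[[0,-0.001,0,0,0,0,1],[0,-0.001,0,0,0,0,1]]'| grep -E 'pos|force: \['
```

```text
position: [0.4841, -0.1469, 0.1144]
force: [-0.0, 4.9, 9.5]
position: [0.4844, -0.1489, 0.1144]
force: [-0.9, 4.8, 7.1]
position: [0.4847, -0.151, 0.1143]
force: [0.5, 3.9, 3.6]
```

```bash
python3 -m inch '[[0,-0.001,0,0,0,0,1],[0,0,0,0,0,0,1]]'| grep -E 'pos|force: \['; python3 -m inch '[[0,-0.001,0,0,0,0,1],[0,0,0,0,0,0,1]]'| grep -E 'pos|force: \['; python3 -m inch '[[0,-0.001,0,0,0,0,1],[0,0,0,0,0,0,1]]'| grep -E 'pos|force: \['
```

```text
position: [0.4846, -0.1528, 0.114]
force: [-0.2, -0.0, -1.8]
position: [0.4847, -0.1538, 0.1139]
force: [0.1, -0.6, -1.1]
position: [0.485, -0.1547, 0.114]
force: [0.5, -0.2, -1.7]
```

```bash
python3 -m inch '[[0,0,0.001,0,0,0,1],[0,0,0,0,0,0,1]]'| grep -E 'pos|force: \['; python3 -m inch '[[0,0,0.0005,0,0,0,1],[0,0,0,0,0,0,1]]'| grep -E 'pos|force: \['
```

```text
position: [0.485, -0.1545, 0.1129]
force: [1.0, 0.3, -1.7]
position: [0.485, -0.1545, 0.1124]
force: [1.0, 0.2, -2.2]
```

```bash
python3 -m inch '[[0,0,0.001,0,0,0,1],[0,0,0,0,0,0,1]]'| grep -E 'pos|force: \['; python3 -m inch '[[0,0,0.001,0,0,0,1],[0,0,0,0,0,0,1]]'| grep -E 'pos|force: \['; python3 -m inch '[[0,0,0.0005,0,0,0,1],[0,0,0,0,0,0,1]]'| grep -E 'pos|force: \['
```

```text
position: [0.4849, -0.1545, 0.1114]
force: [0.0, 0.5, -1.9]
position: [0.4849, -0.1545, 0.1104]
force: [1.0, -0.6, -1.8]
position: [0.485, -0.1545, 0.11]
force: [-0.3, -0.4, -1.6]
```

```bash
python3 -m inch '[[0,0,0.001,0,0,0,1],[0,0,0.001,0,0,0,1],[0,0,0,0,0,0,1]]'| grep -E 'pos|force: \['; python3 -m inch '[[0,0,0.001,0,0,0,1],[0,0,0.001,0,0,0,1],[0,0,0,0,0,0,1]]'| grep -E 'pos|force: \['; python3 -m inch '[[0,0,0.001,0,0,0,1],[0,0,0.001,0,0,0,1],[0,0,0,0,0,0,1]]'| grep -E 'pos|force: \['
```

```text
position: [0.4849, -0.1545, 0.1078]
force: [-0.5, -0.4, -1.7]
position: [0.4849, -0.1545, 0.1058]
force: [0.0, 0.1, -2.7]
position: [0.4849, -0.1545, 0.1038]
force: [-0.7, -0.9, -3.5]
```

```bash
python3 -m inch '[[0,0,0.001,0,0,0,1],[0,0,0.001,0,0,0,1],[0,0,0,0,0,0,1]]'| grep -E 'pos|force: \['; python3 -m inch '[[0,0,0.001,0,0,0,1],[0,0,0,0,0,0,1]]'| grep -E 'pos|force: \['; python3 -m inch '[[0,0,0.0005,0,0,0,1],[0,0,0,0,0,0,1]]'| grep -E 'pos|force: \['; python3 -m inch '[[0,0,0.0005,0,0,0,1],[0,0,0,0,0,0,1]]'| grep -E 'pos|force: \['
```

```text
position: [0.4849, -0.1545, 0.1018]
force: [-1.8, -1.5, -2.8]
position: [0.485, -0.1545, 0.1009]
force: [-1.4, -1.1, -2.4]
position: [0.485, -0.1545, 0.1005]
force: [-1.2, -1.5, -2.4]
position: [0.485, -0.1545, 0.1]
force: [-1.9, -1.8, -1.0]
```

```bash
python3 -m inch '[[0,0,0.0005,0,0,0,1],[0,0,0,0,0,0,1]]'| grep -E 'pos|force: \['; python3 -m inch '[[0,0,0.0004,0,0,0,1],[0,0,0,0,0,0,1]]'| grep -E 'pos|force: \['
```

```text
position: [0.485, -0.1545, 0.0996]
force: [-2.6, -1.6, 2.4]
position: [0.4851, -0.1545, 0.0996]
force: [-4.1, -0.9, 11.9]
```

```bash
python3 -m inch '[[0,0,-0.0004,0,0,0,1],[0,0,0,0,0,0,0.5],[0,0,0,0,0,0,0.5],[0,0,0,0,0,0,0.5]]'; python3 -m inch '[[0,0,-0.02,0,0,0,0.5],[0,0,-0.03,0,0,0,0.5],[0,0,-0.04,0,0,0,0.5],[0,0,0,0,0,0,0.5],[0,0,0,0,0,0,0.5]]'
python3 - <<'E'
from h import *
np.set_printoptions(precision=4,suppress=True)
c=calibration("wrist");s=telemetry.observe(); print(s["position"])
a=save("wrist","w6");b=save("scene","s2")
for n,z in (("slot",.08),("lock_pin_grip",.109)):
  for cam in("wrist","scene"):
    for r in landmark_of(n,cam)[:1]: print(n,round(r["score"],2),np.round(r["xy"],1),atz(cam,r["xy"],z,c if cam=="wrist" else None))
A=cv2.resize(a[130:230,180:330,::-1],None,fx=4,fy=4)[:300]
B=cv2.resize(b[150:225,110:260,::-1],None,fx=4,fy=4)
cv2.imwrite("pics/c6.png",np.vstack([A,B]))
E
```

```text
clock: 15.9
position: [0.4852, -0.1543, 0.0995]
tool_rot: [3.142, 0.0, -2.95]
force: [0.1, 0.4, -0.6]
grip_width: 0.0425
finger_force: 0.0
clock: 16.4
position: [0.4854, -0.1545, 0.1902]
tool_rot: [-3.141, 0.002, -2.95]
force: [0.8, -0.1, 0.4]
grip_width: 0.0429
finger_force: 0.0
[ 0.4854 -0.1545  0.1902]
slot 0.82 [251.1 184.5] [ 0.4813 -0.1616  0.08  ]
slot 0.57 [177.8 198.2] [ 0.4915 -0.1765  0.08  ]
lock_pin_grip 0.91 [258.1 197.1] [ 0.4826 -0.1544  0.109 ]
lock_pin_grip 0.67 [183.  183.6] [ 0.4743 -0.1507  0.109 ]
```

View pics/c6.png

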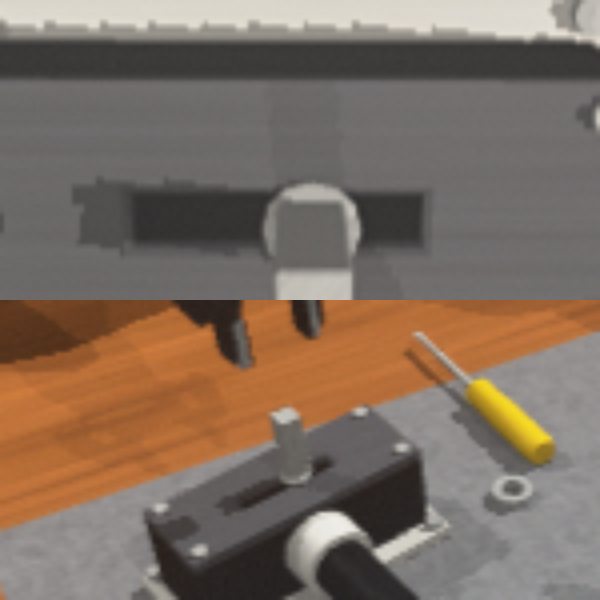

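The pin stands upright with its collar flat on the cover, and the gripper is clear above it.

```bash
python3 -c "
from workcell import bot; print(bot.job_done())"
```

```text
the job is handed in; nothing more can be done
None
```

The lock pin is fully home in the knuckle's hole with its collar flat on the cover, released, and the job was handed in after about 16 s; the highest force read while feeling for the hole was about 20 N, and nothing else was touched.

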